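Load the short bar through the one-way flap

TASK

Pick up the short metal bar, lay it flat and lengthwise in the open lane of the feed tray, in front of the sprung flap, and then push it along the lane through the flap until it lies wholly in the bay behind it and the flap has sprung shut. Push it through, do not lift it over the flap, and leave the long metal bar where it lies.

Things in the scene. Friction and masses are not known exactly. Their poses are not given: they have to be found in the camera images.
- feed_tray: Fixed dark metal tray, 248x72 mm, with a straight open-topped lane. Origin on the bench under the flap line, midway across; x = feed direction along the lane, z up. Lane floor 8 mm above the bench, 36 wide (y -18 to 18), from the open mouth at x -100 to a 20 high end stop at x 140. Loading lane x < 0, bay x > 0. Side walls 5 thick, tops 16 above the bench: a bar in the lane stands 14 above them.
- short_bar: Plain grey cast-metal bar, 71 mm long, 21 wide, 22 high, about 0.12 kg, loose on the bench; the shorter of the two metal bars. Origin at the centre of its underside, long axis = y, width = x, z up. Which bar lies in which place changes.
- long_bar: Plain grey cast-metal bar, 109 mm long, 21 wide, 22 high: the longer of the two metal bars, not to be used. Origin at the centre of its underside, long axis = y.
- flap (a joint): Hinge angle of the flap in rad: 0 = shut, straight across the lane at tray x 0; up to 1.5 = swung into the bay, nearly along the side wall. It swings only toward +x, never back past 0. A weak spring shuts it (about 0.3 N at the tip when shut, 0.9 N open). It closes fully only when the bar's tail is at least 47 mm past the flap line and nothing else stands in its sweep.
- flap_tip (a point): Middle of the free end of the flap, a steel plate 2.5 mm thick, 13.5 high, its lower edge 17.5 above the bench, 47 from this end to its upright pin. The pin is at tray x 0, y 26; the hinge occupies y 21 to 35 beside the lane, up to 36 above the bench. Across the lane a small stop post, 32 high, stands at y -18 to -28 just before the shut flap's end.
- lane_mid (a point): Middle of the loading lane's floor: 50 mm before the flap line, 8 mm above the bench, midway across.
- bay_mid (a point): Point on the bay's floor, midway across, 92.5 mm past the flap line: the short bar centred here has its tail 57 mm past the flap line and its nose 12 mm short of the end stop.

How it is judged:
By the outcome, as a careful person would: the job done as asked, in the order asked, and still so for the second after the job is handed in, with the robot touching nothing.
It also fails if it takes over 53 s, if anything falls off the work surface, if the arm or the gripper's body presses on something with over 40 N, if the wrist force passes 120 N, or if a joint passes its speed limit or range.

ROBOT

A 6-joint arm with a two-finger parallel gripper is mounted at the origin on a cart in front of the work surface, level with it; the furniture and walls round the work are solid. World frame = base frame: x ahead of the robot, y to its left, z up, the work surface at z = 0. Lengths are in m, angles in rad, forces in N, time in s.
With the tool pointing down it reaches from about 0.425 to 0.95 m from the base axis. Payload 3.5 kg.
Tool frame: the origin (TCP) lies midway between the tips of the shut fingers; the grasp point (between the pads) lies 19 mm behind it; x points along the fingers, y is the direction in which the jaws open and shut, and the axes are right-handed (so a half turn about x gives the same grasp; the last joint's range is limited). The gripper opens to 85 mm and grips with 20 to 120 N. Pads are 22 mm wide; open, the fingers measure 114 mm over their backs; the gripper's body (76 mm by 85 mm) begins 54 mm behind the grasp point. The pads swing forward as they close: fully open they stand 13 mm farther back than shut.
Start: joints at [1.161, 0.286, 1.577, -0, 1.279, -0.15], TCP at [0.173, 0.652, 0.231] pointing down, gripper open.
Joint ranges: [-2.77, 2.77], [-0.9, 2.22], [0.21, 2.48], [-1.53, 4.67], [0.24, 2.81], [-2.84, 2.84]. Speed limits (rad/s): [2.79, 2.79, 3.14, 3.14, 3.14, 3.14].

INTERFACE

Orientations are given as a unit quaternion [x, y, z, w].
In Python, from plant import ctrl, vision gives the robot as it stands. The module is installed in compiled form; this text tells all that it offers.
- The arm moves only by the tool play_rows, never from a script. Its arguments are lists of equal length, an entry for each row: "claw": the closure in counts, from 0 (fully open) to 255 (shut); "travel": the shift along the tool's x, y, z in m, a list of three; "dr": the turn, a rotation vector about the tool's x, y, z in rad, a list of three. In form: {"claw": [claw, ...], "travel": [[tx, ty, tz], ...], "dr": [[wx, wy, wz], ...]}. A call has 1 to 20 rows; each row is the pose to reach, as a shift and turn from the pose measured when the call began, along the tool's axes at that moment; what a row does not reach only later rows make up. A row lasts 1/10 s, in which the tool goes at most 50 mm and 8.59 degrees, less where a joint would pass 70% of its speed; a pose out of reach is approached as far as the arm can. A call with a gripper value outside its range is refused whole. The fingers move at their own pace and stop on an object; "force" is the grip in N (left out, the last holds). Time passes only in rows, so rows that repeat a pose let the fingers close. It gives the time, the measured TCP pose, the force and the opening at its end, in the units of the state.
- ctrl.get_state(): the state, without advancing time (a new reading comes with each control period).
- vision.read_camera(name): name is "scene" or "side" or "wrist"; returns a dict with "img" (400x640x3 uint8, red, green, blue), "range_z" (400x640 float32, m along the optical axis (not along the pixel's ray), 0 where there is no reading), "K" (3x3 intrinsics, pixels), "distortion" ([k1, k2, p1, p2, k3] as OpenCV has them; the pictures are not rectified), "world_to_cam" (4x4, takes a point from world to camera coordinates). Camera axes: x right, y up, looking along -z (the intrinsics and any distortion apply to the point x, -y, -z); pixel columns grow to the right and rows downward; lengths in m; the calibration is good to about 2 mm. A picture is of the moment at which its call begins.
- ctrl.sign_off(): hands the job in, once; it reports no verdict.
The state is a dict: "time": time; "qpos": joint angles; "dq": joint speeds; "joint_efforts": joint torques, N m; "eef_pos": TCP position; "tcp_rot": TCP orientation; "contact_force": force on the tool from outside, world axes, zero at the start; "wrist_torque": the same for the moment, N m; "opening": opening from 0.0 (shut) to 1.0 (fully open).
Only numpy, scipy, OpenCV 4.12 (cv2) and the standard library are available. Lean on these libraries where they do the work, as an engineer would, in place of code of your own. Each camera call takes 0.05 s, during which the arm holds its last target.

## Working session

There is one attempt and no reset: what is moved stays moved. The work goes in short steps, Python scripts to look and compute and a tool call to move; the robot and the scene stay as the last step left them, time stands still between calls to the robot, and variables do not carry over. Pictures are saved under pics/ and viewed, and the job is handed in when it is done.

Besides the shell and the picture viewer there is one more tool, called after "Call:" as name(argument=value, ...) on one line, values as JSON. play_rows: Moves the arm, as the interface text tells. Its arguments: {"type":"object","properties":{"claw":{"type":"array","items":{"type":"number"}},"travel":{"type":"array","items":{"type":"array","items":{"type":"number"}}},"dr":{"type":"array","items":{"type":"array","items":{"type":"number"}}},"force":{"type":"number"}},"required":["claw","travel","dr"]}

```bash
mkdir -p pics
cat > h.py <<'E'
import numpy as np, cv2
from plant import ctrl, vision
def cam(n):
    d=vision.read_camera(n); return d
def save(n,f):
    d=cam(n); cv2.imwrite('pics/'+f+'.png',d['img'][:,:,::-1]); np.savez('pics/'+f+'.npz',**{k:np.array(v) for k,v in d.items()}); return d
def load(f): return dict(np.load('pics/'+f+'.npz'))
def ray(d,u,v):
    p=cv2.undistortPoints(np.array([[[u,v]]],float),d['K'],np.array(d['distortion'],float))[0,0]
    T=np.linalg.inv(d['world_to_cam']); 
    return T[:3,3], T[:3,:3]@np.array([p[0],-p[1],-1.])
def at_z(d,u,v,z):
    o,r=ray(d,u,v); return o+r*(z-o[2])/r[2]
def at_depth(d,u,v):
    o,r=ray(d,u,v); return o+r*d['range_z'][int(round(v)),int(round(u))]
def proj(d,p):
    T=d['world_to_cam']; c=T[:3,:3]@np.array(p)+T[:3,3]
    q=np.array([[c[0],-c[1],-c[2]]])
    return cv2.projectPoints(q,np.zeros(3),np.zeros(3),d['K'],np.array(d['distortion'],float))[0][0,0]
E
python3 - <<'E'
from h import *
for n in ['scene','side','wrist']: save(n,n+'0')
print(ctrl.get_state())
E
```

```text
{'time': 0.15, 'qpos': array([ 1.16100995e+00,  2.87040639e-01,  1.57785162e+00, -1.95027193e-05,
        1.27856198e+00, -1.50014543e-01]), 'dq': array([ 0.0020637 , -0.00265114, -0.00675991,  0.00018762, -0.0021232 ,
       -0.00024697]), 'joint_efforts': array([ 1.01124257e-03, -4.06602645e+01, -2.93142182e+01, -1.42572953e-04,
        3.94317292e-03, -1.86760798e-05]), 'eef_pos': array([0.17316168, 0.65188638, 0.23020669]), 'tcp_rot': array([ 0.0909488 ,  0.70132603, -0.09221756,  0.70097506]), 'contact_force': array([-0.03705035,  0.44051828, -0.37107026]), 'wrist_torque': array([-0.02503267, -0.00864612, -0.03383348]), 'opening': 0.9972594731558909}
```

View pics/scene0.png

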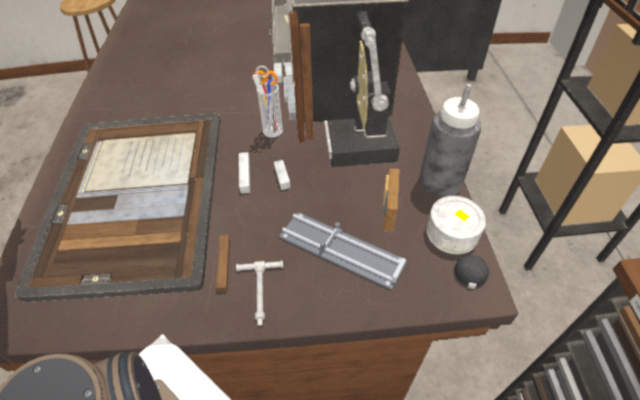

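View pics/side0.png

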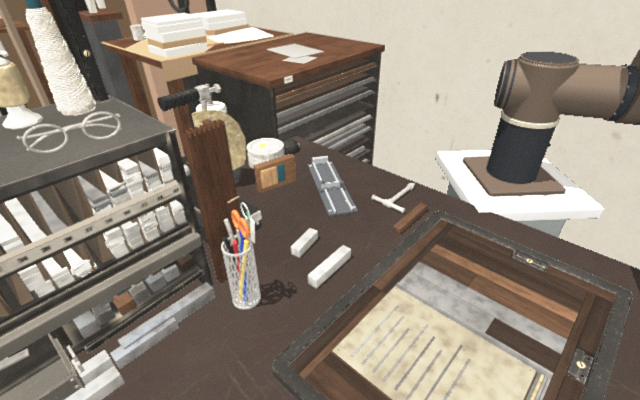

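View pics/wrist0.png

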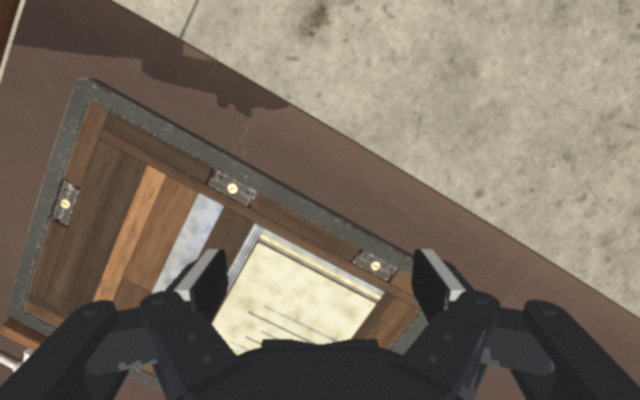

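The scene view shows the short bar at about (282,175), the long bar at about (244,172), and the tray from (290,225) to (400,275) with the flap near (330,238). Next I'll enlarge crops of these.

Run:
```python
import cv2
a=cv2.imread('pics/scene0.png'); b=cv2.imread('pics/side0.png')
cv2.imwrite('pics/c1.png',cv2.resize(a[200:300,270:420],None,fx=5,fy=5,interpolation=cv2.INTER_CUBIC))
cv2.imwrite('pics/c2.png',cv2.resize(a[140:200,225:305],None,fx=9,fy=9,interpolation=cv2.INTER_CUBIC))
cv2.imwrite('pics/c3.png',cv2.resize(b[145:295,280:380],None,fx=4,fy=4,interpolation=cv2.INTER_CUBIC))
```

```text
(no output)
```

View pics/c1.png

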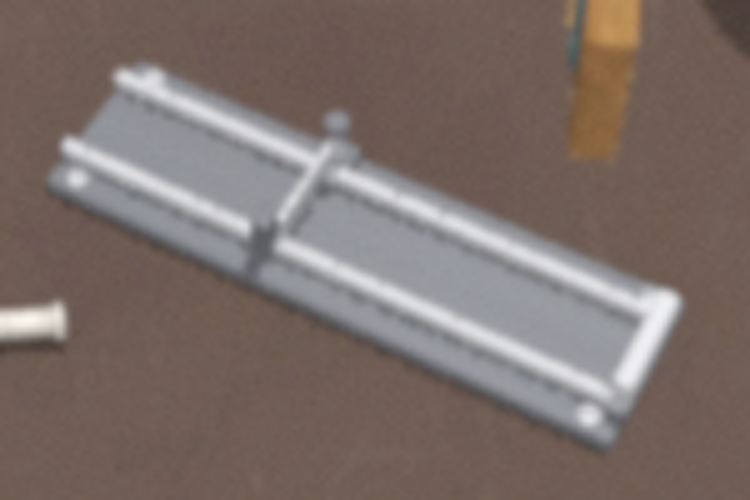

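View pics/c2.png

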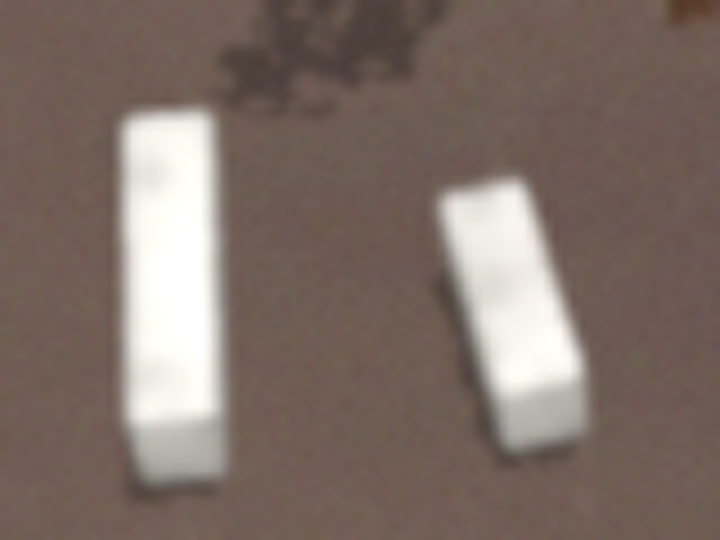

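View pics/c3.png

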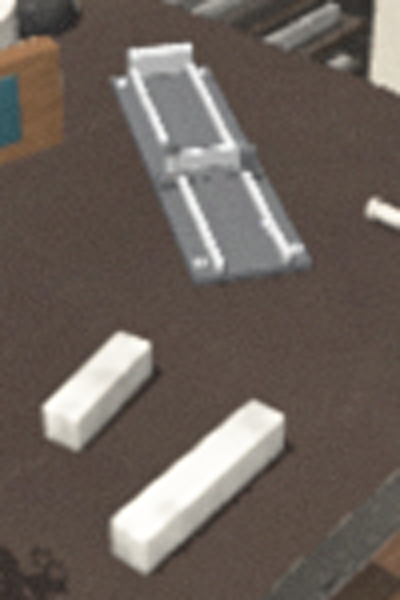

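Run:
```python
from h import *
d=load('scene0'); s=load('side0')
def c1(x,y): return (x+.5)/5-.5+270,(y+.5)/5-.5+200
def c2(x,y): return (x+.5)/9-.5+225,(y+.5)/9-.5+140
def c3(x,y): return (x+.5)/4-.5+280,(y+.5)/4-.5+145
np.set_printoptions(precision=4,suppress=True)
print('short scene');P=[at_z(d,*c2(*p),.022) for p in [(440,195),(525,180),(583,375),(500,390)]]
for p in P: print(p)
m=np.mean(P,0);print('c',m, [np.linalg.norm(P[i]-P[(i+1)%4]) for i in range(4)])
ax=(P[0]+P[1]-P[2]-P[3]); print('ang',np.degrees(np.arctan2(ax[1],ax[0])))
print('depth z',at_depth(d,*c2(512,285)))
print('short side');P=[at_z(s,*c3(*p),.022) for p in [(122,332),(152,345),(75,415),(43,405)]]
for p in P: print(p)
print('c',np.mean(P,0), [np.linalg.norm(P[i]-P[(i+1)%4]) for i in range(4)])
print('long c'); P=[at_z(d,*c2(*p),.022) for p in [(122,115),(210,108),(220,412),(127,420)]]
print(np.mean(P,0),[np.linalg.norm(P[i]-P[(i+1)%4]) for i in range(4)])
print('tray corners');
for n,p,z in [('farL',(140,65),.008),('nearL',(50,182),.008),('nearR',(607,447),.0),('farR',(682,300),.02),
 ('wallfarL',(122,75),.016),('wallnearL',(68,145),.016),('wallfarR',(645,308),.016),('wallnearR',(608,390),.016),('flapend',(283,218),.031),('flaphinge',(328,150),.031),('hinge top',(336,122),.036),('post top',(262,228),.032)]:
  print(n,at_z(d,*c1(*p),z),at_depth(d,*c1(*p)))
for n,p,z in [('nearmouthL',(195,280),.0),('mouthR',(310,265),.0),('wallL',(215,265),.016),('wallR',(295,250),.016),('stopTL',(130,50),.02),('stopTR',(190,45),.02)]:
  print('side',n,at_z(s,*c3(*p),z))
```

```text
short scene
[0.5684 0.2875 0.022 ]
[0.5862 0.2743 0.022 ]
[0.5448 0.2159 0.022 ]
[0.5282 0.2283 0.022 ]
c [0.5569 0.2515 0.022 ] [np.float64(0.022133533837264477), np.float64(0.07156242057120953), np.float64(0.020623192661754476), np.float64(0.07154697800959942)]
ang 55.24750291111518
depth z [0.556  0.2503 0.0227]
short side
[0.5436 0.2201 0.022 ]
[0.5279 0.2321 0.022 ]
[0.5691 0.285  0.022 ]
[0.5853 0.2765 0.022 ]
c [0.5565 0.2534 0.022 ] [np.float64(0.019776115253910192), np.float64(0.06699974665108953), np.float64(0.018350655614695108), np.float64(0.07012217559831765)]
long c
[0.5087 0.3252 0.022 ] [np.float64(0.023146049195984286), np.float64(0.11017517688545247), np.float64(0.022691599968201366), np.float64(0.11035802055262918)]
tray corners
farL [0.4978 0.1504 0.008 ] [0.4991 0.1517 0.0059]
nearL [0.4294 0.1379 0.008 ] [0.4294 0.138  0.0079]
nearR [ 0.4755 -0.1011  0.    ] [ 0.473  -0.1022  0.0046]
farR [ 0.535  -0.0925  0.02  ] [ 0.5476 -0.0877  0.0003]
wallfarL [0.4845 0.148  0.016 ] [0.4846 0.148  0.0159]
wallnearL [0.4437 0.1405 0.016 ] [0.4434 0.1401 0.0165]
wallfarR [ 0.5256 -0.0825  0.016 ] [ 0.5256 -0.0825  0.016 ]
wallnearR [ 0.4869 -0.0917  0.016 ] [ 0.4856 -0.0922  0.0182]
flapend [0.4628 0.0437 0.031 ] [0.4627 0.0436 0.0312]
flaphinge [0.4993 0.0507 0.031 ] [0.498  0.0497 0.0331]
hinge top [0.5091 0.0546 0.036 ] [0.5069 0.0529 0.0395]
post top [0.4536 0.0465 0.032 ] [0.4537 0.0467 0.0317]
side nearmouthL [0.4991 0.1468 0.    ]
side mouthR [0.4294 0.1362 0.    ]
side wallL [0.488  0.1543 0.016 ]
side wallR [0.4399 0.1424 0.016 ]
side stopTL [ 0.5292 -0.1055  0.02  ]
side stopTR [ 0.4854 -0.11    0.02  ]
```

```bash
cat >> h.py <<'E'
from scipy.spatial.transform import Rotation as R
O=np.array([.4819,.0459,0.]); A=np.radians(-79.7)
def tray(x,y,z): return O+np.array([np.cos(A)*x-np.sin(A)*y,np.sin(A)*x+np.cos(A)*y,z])
def go(p,yaw):
    "yaw deg = world heading of tool y, tool x down"
    s=ctrl.get_state(); r=R.from_quat(s['tcp_rot']); M=r.as_matrix()
    c=np.degrees(np.arctan2(M[1,1],M[0,1]))
    y=np.radians(yaw); ty=np.array([np.cos(y),np.sin(y),0]); tx=np.array([0,0,-1.])
    G=np.c_[tx,ty,np.cross(tx,ty)]
    t=M.T@(np.array(p)-s['eef_pos']); dr=(r.inv()*R.from_matrix(G)).as_rotvec()
    print('pos',s['eef_pos'].round(4),'yaw %.1f'%c,'q',s['qpos'].round(3),'t',s['time'],'F',s['contact_force'].round(1),'op %.3f'%s['opening'])
    print('  travel',t.round(4),'dist %.3f'%np.linalg.norm(t),'dr',dr.round(4))
E
python3 - <<'E'
from h import *
for y in (-34.8,145.2): go([.5567,.252,.12],y)
E
```

```text
pos [0.1732 0.6519 0.2302] yaw 75.1 q [ 1.161  0.287  1.578 -0.     1.279 -0.15 ] t 0.15 F [-0.   0.4 -0.4] op 0.997
  travel [ 0.1106 -0.2878  0.4734] dist 0.565 dr [1.9184e+00 1.6000e-03 1.5000e-03]
pos [0.1732 0.6519 0.2302] yaw 75.1 q [ 1.161  0.287  1.578 -0.     1.279 -0.15 ] t 0.15 F [-0.   0.4 -0.4] op 0.997
  travel [ 0.1106 -0.2878  0.4734] dist 0.565 dr [-1.2232 -0.0014  0.0014]
```

Run:
```python
from h import *
d=load('scene0')
for p in [(272,132),(268,80),(308,135),(335,158),(304,30),(390,225),(392,175)]: print(p,at_depth(d,*p).round(3))
```

```text
(272, 132) [ 0.659  0.383 -0.   ]
(268, 80) [0.655 0.371 0.161]
(308, 135) [0.691 0.288 0.019]
(335, 158) [0.657 0.177 0.032]
(304, 30) [0.692 0.288 0.293]
(390, 225) [ 0.581 -0.024  0.025]
(392, 175) [0.654 0.027 0.077]
```

Call:
play_rows(claw=[100,100,100,100,100,100,100,100,100,100,100,100,100,100,100,100], travel=[[0.08,-0.288,0.473],[0.08,-0.288,0.473],[0.08,-0.288,0.473],[0.08,-0.288,0.473],[0.08,-0.288,0.473],[0.08,-0.288,0.473],[0.08,-0.288,0.473],[0.08,-0.288,0.473],[0.08,-0.288,0.473],[0.08,-0.288,0.473],[0.08,-0.288,0.473],[0.08,-0.288,0.473],[0.08,-0.288,0.473],[0.08,-0.288,0.473],[0.08,-0.288,0.473],[0.08,-0.288,0.473]], dr=[[1.918,0,0],[1.918,0,0],[1.918,0,0],[1.918,0,0],[1.918,0,0],[1.918,0,0],[1.918,0,0],[1.918,0,0],[1.918,0,0],[1.918,0,0],[1.918,0,0],[1.918,0,0],[1.918,0,0],[1.918,0,0],[1.918,0,0],[1.918,0,0]], force=60)

```text
time: 1.75
eef_pos: [0.5559, 0.2523, 0.1506]
tcp_rot: [-0.626, -0.328, 0.627, -0.329]
contact_force: [0.6, 0.2, -0.4]
opening: 0.611
```

Run:
```python
from h import *
d=save('wrist','w1'); go([.5567,.252,.01],-34.8)
for z in (0,.022): print(proj(d,[.5567,.252,z]))
```

```text
pos [0.5559 0.2524 0.1507] yaw -34.7 q [ 0.261  0.224  1.806 -0.002  1.113  0.866] t 1.8 F [ 0.3  0.3 -0.5] op 0.612
  travel [ 0.1407  0.0008 -0.0004] dist 0.141 dr [ 0.0026  0.0018 -0.0004]
[319.94971945 185.36359376]
[319.99742998 190.91309061]
```

View pics/w1.png

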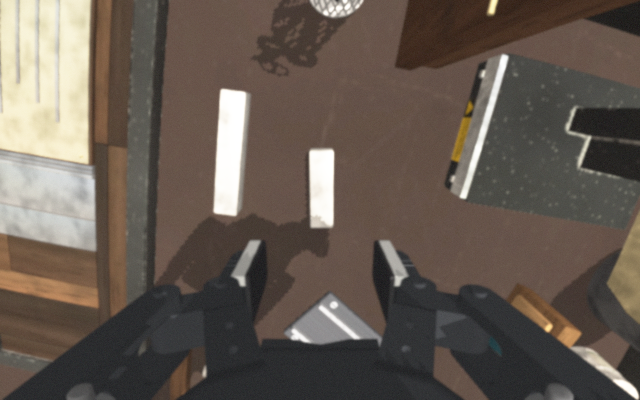

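The short bar is centred at about (321,188) with its sides vertical in the image. My prediction was (320,191), so the two agree to within 2 mm. I'll go down and grip it.

Call:
play_rows(claw=[100,100,100,100,100,100,255,255,255,255,255,255,255], travel=[[0.05,0.001,0],[0.09,0.001,0],[0.12,0.001,0],[0.141,0.001,0],[0.141,0.001,0],[0.141,0.001,0],[0.141,0.001,0],[0.141,0.001,0],[0.141,0.001,0],[0.141,0.001,0],[0.141,0.001,0],[0.141,0.001,0],[0.141,0.001,0]], dr=[[0,0,0],[0,0,0],[0,0,0],[0,0,0],[0,0,0],[0,0,0],[0,0,0],[0,0,0],[0,0,0],[0,0,0],[0,0,0],[0,0,0],[0,0,0]], force=60)

```text
time: 3.1
eef_pos: [0.5582, 0.2521, 0.012]
tcp_rot: [0.627, 0.328, -0.625, 0.329]
contact_force: [-0.3, 0.2, 6.0]
opening: 0.226
```

Call:
play_rows(claw=[255,255,255,255], travel=[[-0.03,0,0],[-0.07,0,0],[-0.09,0,0],[-0.09,0,0]], dr=[[0,0,0],[0,0,0],[0,0,0],[0,0,0]])

```text
time: 3.5
eef_pos: [0.5605, 0.2529, 0.1063]
tcp_rot: [0.63, 0.327, -0.623, 0.33]
contact_force: [0.2, -0.6, -0.5]
opening: 0.223
```

Run:
```python
from h import *
save('side','s2');save('wrist','w2'); go(tray(-.05,0,.10),10.3)
a=cv2.imread('pics/s2.png'); b=cv2.imread('pics/w2.png')
cv2.imwrite('pics/s2c.png',np.hstack([cv2.resize(a[150:300,250:400],(400,400)),cv2.resize(b[100:400,170:470],(400,400))]))
```

```text
pos [0.5575 0.252  0.1015] yaw -34.6 q [ 0.259  0.284  1.832 -0.002  1.023  0.865] t 3.6 F [-0.7  0.6 -1.2] op 0.220
  travel [0.0014 0.0196 0.1772] dist 0.178 dr [-7.844e-01  2.000e-04 -2.600e-03]
```

View pics/s2c.png

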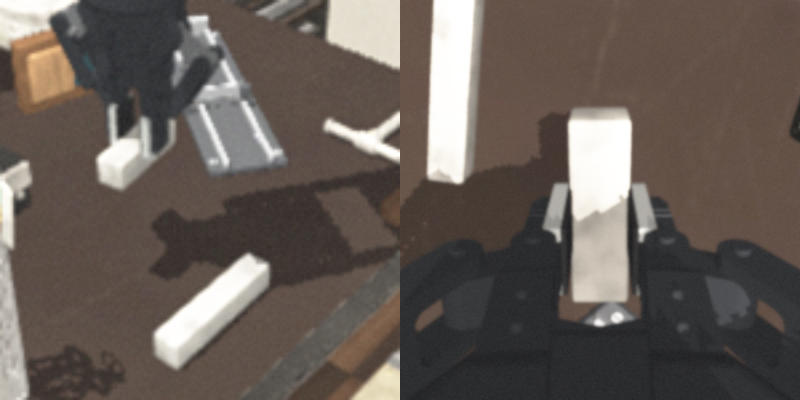

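The bar is held level and centred in the jaws, and the long bar hasn't moved. Now I'll move it over the lane.

Call:
play_rows(claw=[255,255,255,255,255,255,255,255,255], travel=[[0,0.005,0.04],[0,0.01,0.08],[0,0.015,0.12],[0,0.02,0.15],[0,0.02,0.177],[0,0.02,0.177],[0,0.02,0.177],[0,0.02,0.177],[0,0.02,0.177]], dr=[[-0.14,0,0],[-0.28,0,0],[-0.42,0,0],[-0.56,0,0],[-0.7,0,0],[-0.784,0,0],[-0.784,0,0],[-0.784,0,0],[-0.784,0,0]])

```text
time: 4.5
eef_pos: [0.473, 0.0953, 0.1006]
tcp_rot: [0.453, 0.542, -0.453, 0.543]
contact_force: [-0.6, -0.5, -1.3]
opening: 0.222
```

Run:
```python
from h import *
save('side','s3');save('wrist','w3');save('scene','sc3'); go(tray(-.052,0,.021),10.3)
a=cv2.imread('pics/s3.png'); b=cv2.imread('pics/w3.png');c=cv2.imread('pics/sc3.png')
cv2.imwrite('pics/s3c.png',np.hstack([cv2.resize(a[100:250,250:400],(400,400)),cv2.resize(c[150:300,270:420],(400,400))]))
```

```text
pos [0.4734 0.0954 0.1011] yaw 10.3 q [-1.100e-02  1.200e-02  2.142e+00 -1.000e-03  9.850e-01 -1.900e-01] t 4.65 F [-0.3 -0.1 -1.2] op 0.225
  travel [ 0.0801 -0.0006 -0.0019] dist 0.080 dr [-0.0002  0.0011 -0.0017]
```

View pics/s3c.png

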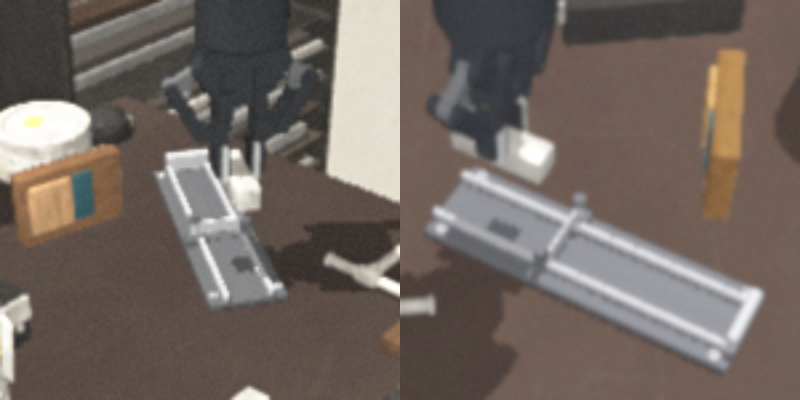

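View pics/w3.png

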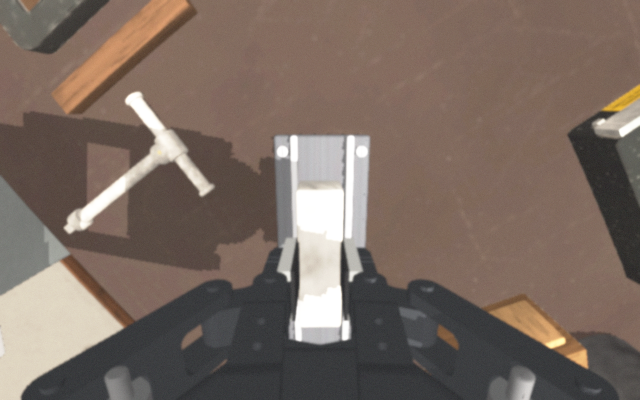

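The tray spans columns 275–370 and the bar is centred at about 320. Bar and lane are parallel and in line, so I'll lower it.

Call:
play_rows(claw=[255,255,255,255,255,255], travel=[[0.03,0,-0.002],[0.055,0,-0.002],[0.07,0,-0.002],[0.076,0,-0.002],[0.08,0,-0.002],[0.08,0,-0.002]], dr=[[0,0,0],[0,0,0],[0,0,0],[0,0,0],[0,0,0],[0,0,0]])

```text
time: 5.25
eef_pos: [0.4735, 0.0974, 0.0213]
tcp_rot: [0.453, 0.542, -0.453, 0.544]
contact_force: [0.2, 0.7, -1.3]
opening: 0.226
```

Run:
```python
from h import *
save('side','s4');save('scene','sc4'); go(tray(-.052,0,.02),10.3)
a=cv2.imread('pics/s4.png'); c=cv2.imread('pics/sc4.png')
cv2.imwrite('pics/s4c.png',np.hstack([cv2.resize(a[120:240,270:390],(400,400)),cv2.resize(c[160:280,270:390],(400,400))]))
```

```text
pos [0.474  0.0973 0.022 ] yaw 10.3 q [-7.000e-03  1.560e-01  2.168e+00 -1.000e-03  8.140e-01 -1.860e-01] t 5.35 F [ 0.6 -1.  -0.6] op 0.224
  travel [ 0.002  -0.0014  0.    ] dist 0.002 dr [-0.0002  0.0014 -0.0035]
```

View pics/s4c.png

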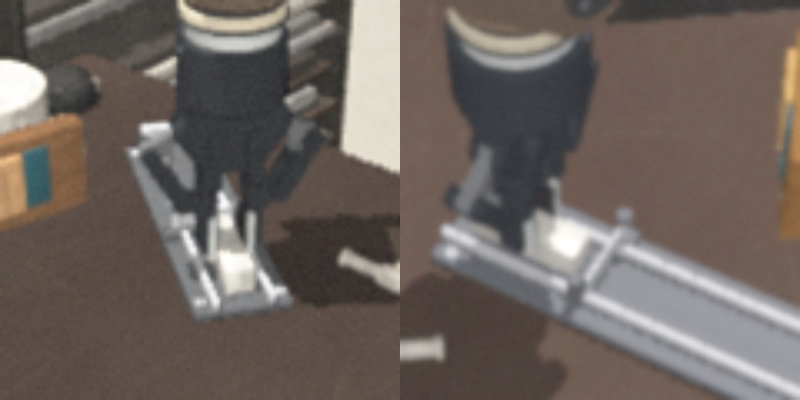

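Call:
play_rows(claw=[255,255,255], travel=[[0.001,-0.001,0],[0.002,-0.001,0],[0.0025,-0.001,0]], dr=[[0,0,0],[0,0,0],[0,0,0]])

```text
time: 5.65
eef_pos: [0.4734, 0.0971, 0.02]
tcp_rot: [0.454, 0.541, -0.452, 0.544]
contact_force: [-1.1, 0.2, 3.8]
opening: 0.224
```

Contact with the lane floor shows about 4 N. I'll release and rise.

Call:
play_rows(claw=[130,130,130,130,130,130,130,130,130], travel=[[0,0,0],[0,0,0],[0,0,0],[0,0,0],[-0.01,0,0],[-0.04,0,0],[-0.07,0,0],[-0.09,0,0],[-0.09,0,0]], dr=[[0,0,0],[0,0,0],[0,0,0],[0,0,0],[0,0,0],[0,0,0],[0,0,0],[0,0,0],[0,0,0]])

```text
time: 6.55
eef_pos: [0.4757, 0.0973, 0.1141]
tcp_rot: [0.456, 0.539, -0.45, 0.547]
contact_force: [0.7, -0.1, 0.5]
opening: 0.49
```

Run:
```python
from h import *
save('side','s5');save('wrist','w5'); go(tray(-.125,0,.08),100.3); go(tray(-.125,0,.08),-79.7)
a=cv2.imread('pics/s5.png'); c=cv2.imread('pics/w5.png')
cv2.imwrite('pics/s5c.png',np.hstack([cv2.resize(a[120:240,270:390],(400,400)),cv2.resize(c[100:350,195:445],(400,400))]))
```

```text
pos [0.473  0.0972 0.1102] yaw 10.3 q [-7.000e-03 -4.000e-03  2.139e+00 -1.000e-03  1.001e+00 -1.860e-01] t 6.65 F [-0.7 -1.2  0.3] op 0.490
  travel [ 0.0301 -0.0006 -0.073 ] dist 0.079 dr [-1.5709  0.0057 -0.0028]
pos [0.473  0.0972 0.1102] yaw 10.3 q [-7.000e-03 -4.000e-03  2.139e+00 -1.000e-03  1.001e+00 -1.860e-01] t 6.65 F [-0.7 -1.2  0.3] op 0.490
  travel [ 0.0301 -0.0006 -0.073 ] dist 0.079 dr [ 1.5707 -0.0028 -0.0057]
```

View pics/s5c.png

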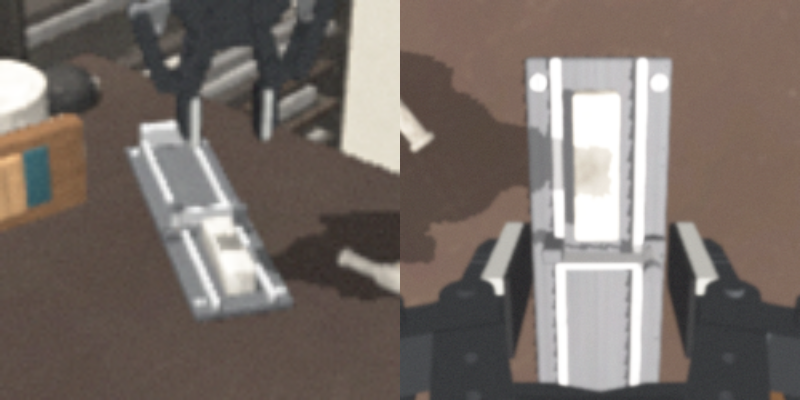

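The bar lies flat and parallel in the lane between the mouth and the shut flap. In the crop the bar runs from about row 92 to row 240, and the flap is at about row 248. Next I'll close the fingers, turn 90° and move behind the tail.

Call:
play_rows(claw=[255,255,255,255,255,255,255,255,255,255,255,255,255,255,255], travel=[[0,0,-0.02],[0,0,-0.04],[0,0,-0.06],[0,0,-0.073],[0,-0.001,-0.073],[0,-0.001,-0.073],[0,-0.001,-0.073],[0,-0.001,-0.073],[0,-0.001,-0.073],[0,-0.001,-0.073],[0,-0.001,-0.073],[0,-0.001,-0.073],[0,-0.001,-0.073],[0,-0.001,-0.073],[0,-0.001,-0.073]], dr=[[0.14,0,0],[0.28,0,0],[0.42,0,0],[0.56,0,0],[0.7,0,0],[0.84,0,0],[0.98,0,0],[1.12,0,0],[1.26,0,0],[1.4,0,0],[1.54,0,0],[1.571,0,0],[1.571,0,0],[1.571,0,0],[1.571,0,0]])

```text
time: 8.15
eef_pos: [0.4585, 0.1688, 0.1093]
tcp_rot: [0.706, 0.063, -0.703, 0.064]
contact_force: [-0.4, -0.2, -0.5]
opening: 0.003
```

Run:
```python
from h import *
d=save('scene','sc6'); save('side','s6'); go(tray(-.125,0,.014),-79.7)
a=cv2.imread('pics/s6.png'); c=cv2.imread('pics/sc6.png')
cv2.imwrite('pics/s6c.png',np.hstack([cv2.resize(a[120:240,270:390],(400,400)),cv2.resize(c[170:290,270:390],(400,400))]))
```

```text
pos [0.4587 0.1688 0.1098] yaw -79.7 q [ 1.460e-01  1.100e-02  2.125e+00 -2.000e-03  1.000e+00  1.538e+00] t 8.25 F [-0.7 -0.6  0.1] op 0.002
  travel [ 0.0958 -0.0001 -0.0004] dist 0.096 dr [ 0.     -0.0047 -0.0018]
```

View pics/s6c.png

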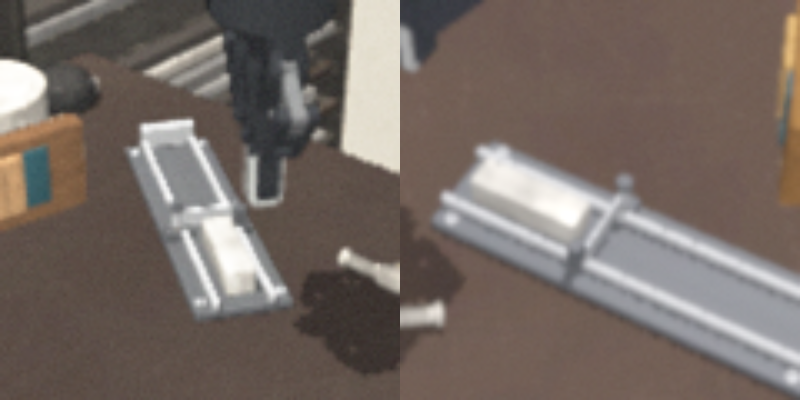

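Call:
play_rows(claw=[255,255,255,255,255,255,255,255,255,255], travel=[[0.04,0,0],[0.075,0,0],[0.09,0,0],[0.096,0,0],[0.096,0,0],[0.096,0.006,0],[0.096,0.012,0],[0.096,0.018,0],[0.096,0.022,0],[0.096,0.025,0]], dr=[[0,0,0],[0,0,0],[0,0,0],[0,0,0],[0,0,0],[0,0,0],[0,0,0],[0,0,0],[0,0,0],[0,0,0]])

```text
time: 9.25
eef_pos: [0.4641, 0.1437, 0.0143]
tcp_rot: [0.706, 0.063, -0.702, 0.064]
contact_force: [-0.7, -0.0, 1.3]
opening: 0.002
```

Run:
```python
from h import *
d=save('scene','sc7'); save('side','s7'); go(tray(.042,0,.014),-79.7)
a=cv2.imread('pics/s7.png'); c=cv2.imread('pics/sc7.png')
cv2.imwrite('pics/s7c.png',np.hstack([cv2.resize(a[120:240,270:390],(400,400)),cv2.resize(c[170:290,270:390],(400,400))]))
```

```text
pos [0.464  0.1437 0.014 ] yaw -79.7 q [ 9.200e-02  1.750e-01  2.166e+00 -2.000e-03  7.960e-01  1.485e+00] t 9.35 F [0.3 0.9 0.3] op 0.001
  travel [ 0.0003  0.1414 -0.0003] dist 0.141 dr [-0.0008 -0.0052 -0.0019]
```

View pics/s7c.png

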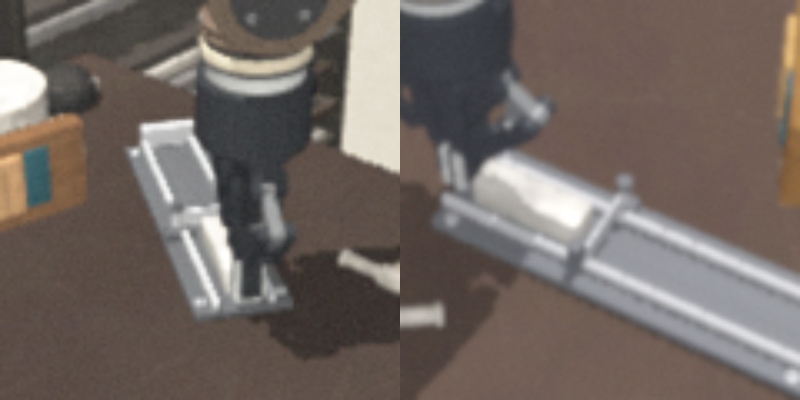

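Call:
play_rows(claw=[255,255,255,255,255,255,255,255,255,255], travel=[[0,0.005,0],[0,0.011,0],[0,0.018,0],[0,0.025,0],[0,0.032,0],[0,0.039,0],[0,0.046,0],[0,0.053,0],[0,0.06,0],[0,0.066,0]], dr=[[0,0,0],[0,0,0],[0,0,0],[0,0,0],[0,0,0],[0,0,0],[0,0,0],[0,0,0],[0,0,0],[0,0,0]])

```text
time: 10.35
eef_pos: [0.4758, 0.078, 0.0141]
tcp_rot: [0.706, 0.063, -0.702, 0.064]
contact_force: [-0.3, 1.5, -0.4]
opening: 0.0
```

Run:
```python
from h import *
d=save('scene','sc8'); save('side','s8'); go(tray(.042,0,.014),-79.7)
a=cv2.imread('pics/s8.png'); c=cv2.imread('pics/sc8.png')
cv2.imwrite('pics/s8c.png',np.hstack([cv2.resize(a[120:240,270:390],(400,400)),cv2.resize(c[170:290,290:410],(400,400))]))
```

```text
pos [0.4761 0.0778 0.0143] yaw -79.8 q [-4.800e-02  1.680e-01  2.174e+00 -2.000e-03  7.940e-01  1.346e+00] t 10.45 F [ 0.1 -0.3 -0.1] op -0.001
  travel [ 0.0005  0.0745 -0.0001] dist 0.074 dr [-0.0014 -0.0056 -0.0025]
```

View pics/s8c.png

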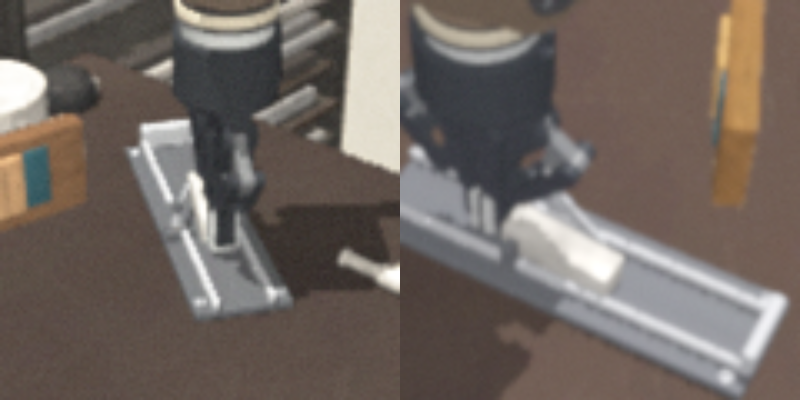

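The bar is passing the flap, which is swung open along its side, and the contact forces are small. I'll keep pushing.

Call:
play_rows(claw=[255,255,255,255,255,255,255,255,255,255,255], travel=[[0,0.005,0],[0,0.012,0],[0,0.019,0],[0,0.026,0],[0,0.033,0],[0,0.04,0],[0,0.047,0],[0,0.054,0],[0,0.061,0],[0,0.067,0],[0,0.072,0]], dr=[[0,0,0],[0,0,0],[0,0,0],[0,0,0],[0,0,0],[0,0,0],[0,0,0],[0,0,0],[0,0,0],[0,0,0],[0,0,0]])

```text
time: 11.55
eef_pos: [0.4889, 0.0064, 0.0144]
tcp_rot: [0.706, 0.062, -0.702, 0.064]
contact_force: [-0.8, 1.2, -1.2]
opening: -0.001
```

Run:
```python
from h import *
d=save('scene','sc9'); save('side','s9'); go(tray(.042,0,.014),-79.7)
a=cv2.imread('pics/s9.png'); c=cv2.imread('pics/sc9.png')
cv2.imwrite('pics/s9c.png',np.hstack([cv2.resize(a[120:240,270:390],(400,400)),cv2.resize(c[190:290,320:420],(400,400),interpolation=cv2.INTER_CUBIC)]))
for x in (122,128,134): 
  for y in (-10,10): print(x,y,(proj(d,tray(x/1e3,y/1e3,.03))-[320,190])*4+[400,0])
```

```text
pos [0.4891 0.0061 0.0145] yaw -79.8 q [-1.950e-01  1.800e-01  2.158e+00 -1.000e-03  7.970e-01  1.199e+00] t 11.65 F [-1.2 -1.3  0.2] op -0.002
  travel [ 0.0005  0.0016 -0.0001] dist 0.002 dr [-0.0018 -0.0055 -0.0033]
122 -10 [668.33791771 305.83730252]
122 10 [685.7437876  273.81299555]
128 -10 [680.29157395 311.19832489]
128 10 [697.56874649 279.02751284]
134 -10 [692.29571081 316.58030355]
134 10 [709.4427042  284.26243524]
```

View pics/s9c.png

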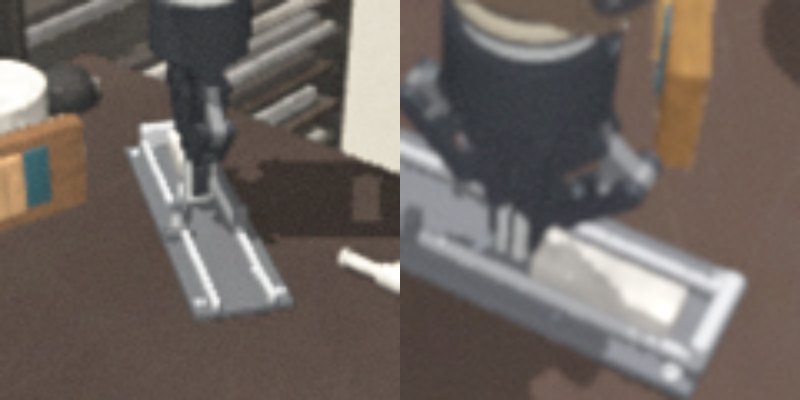

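The nose is at about x 125 mm, which puts the tail at about 54 mm. I'll push 3 mm more, back off slightly, then lift.

Call:
play_rows(claw=[255,255,255,255,255,255,255,255,255,255,255,255], travel=[[0,0.002,0],[0,0.004,0],[0,0.0045,0],[0,0.002,0],[0,-0.004,0],[-0.01,-0.005,0],[-0.025,-0.005,0],[-0.05,-0.005,0],[-0.09,-0.005,0],[-0.13,-0.01,0],[-0.14,-0.06,0],[-0.14,-0.11,0]], dr=[[0,0,0],[0,0,0],[0,0,0],[0,0,0],[0,0,0],[0,0,0],[0,0,0],[0,0,0],[0,0,0],[0,0,0],[0,0,0],[0,0,0]])

```text
time: 12.85
eef_pos: [0.4715, 0.1145, 0.1589]
tcp_rot: [0.71, 0.061, -0.699, 0.063]
contact_force: [1.1, 0.5, -0.9]
opening: -0.002
```

Run:
```python
from h import *
d=save('scene','sc10'); s=save('side','s10'); go(tray(-.1,0,.15),-79.7)
a=cv2.imread('pics/s10.png'); c=cv2.imread('pics/sc10.png')
cv2.imwrite('pics/s10c.png',np.hstack([cv2.resize(a[130:230,290:390],(400,400),interpolation=cv2.INTER_CUBIC),cv2.resize(c[195:295,310:410],(400,400),interpolation=cv2.INTER_CUBIC)]))
```

```text
pos [0.4683 0.1185 0.1561] yaw -79.4 q [ 3.800e-02 -7.100e-02  2.110e+00 -1.000e-03  1.093e+00  1.424e+00] t 12.95 F [ 0.3 -0.5  0.2] op 0.002
  travel [ 0.006  -0.0262 -0.0005] dist 0.027 dr [ 0.0046 -0.0093 -0.0018]
```

View pics/s10c.png

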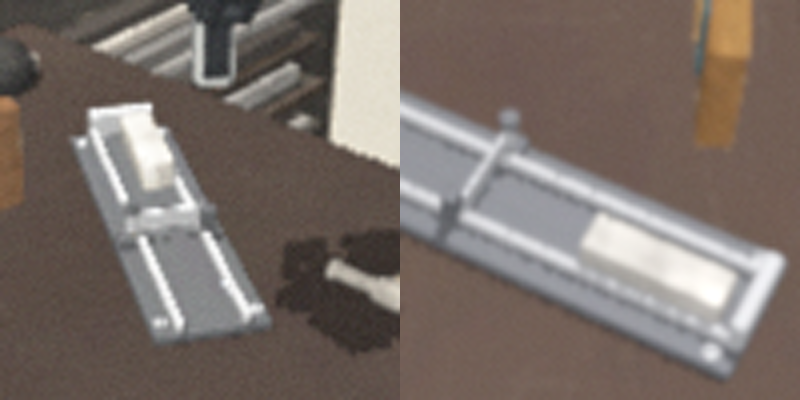

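View pics/sc10.png

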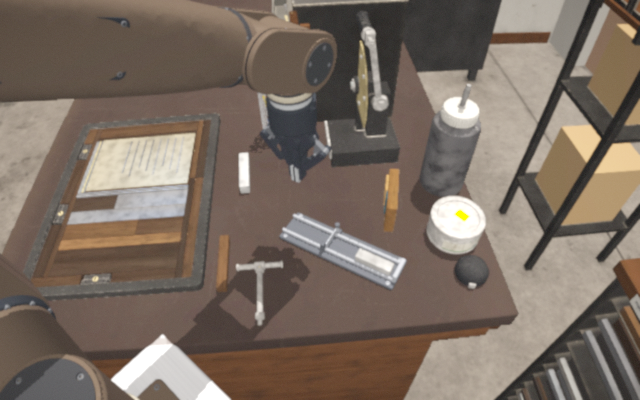

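The flap is back across the lane, and the bar is in the bay with the robot clear of it. I'll check the numbers before handing in.

Run:
```python
from h import *
d=load('sc10')
def T(x,y,z):
    p=at_z(d,310+(x-400+.5)/4-.5,195+(y+.5)/4-.5,z)-O
    return (np.array([np.cos(A)*p[0]+np.sin(A)*p[1],-np.sin(A)*p[0]+np.cos(A)*p[1]])*1000).round(1)
print('tail',T(598,213,.03),T(582,246,.03),'nose',T(738,275,.03),T(722,308,.03),'flap',T(463,195,.031),T(503,138,.031))
a=load('scene0');p=[at_depth(x,244,170).round(4) for x in (a,d)];print('long',p)
s=ctrl.get_state();print(s['dq'].round(3),s['contact_force'].round(1),s['time'])
```

```text
tail [58.5  2.3] [ 60.2 -18.1] nose [130.7   2.4] [131.4 -17.5] flap [ -2.5 -20.3] [-1.9 19.1]
long [array([0.5042, 0.3178, 0.0245]), array([0.5049, 0.3189, 0.0232])]
[-0.078  0.021  0.006 -0.058 -0.013 -0.061] [ 0.3 -0.5  0.2] 12.95
```

Call:
play_rows(claw=[255,255,255,255,255], travel=[[0,0,0],[0,0,0],[0,0,0],[0,0,0],[0,0,0]], dr=[[0,0,0],[0,0,0],[0,0,0],[0,0,0],[0,0,0]])

```text
time: 13.45
eef_pos: [0.4685, 0.1177, 0.1559]
tcp_rot: [0.707, 0.064, -0.701, 0.065]
contact_force: [0.3, -0.3, 0.8]
opening: 0.002
```

```bash
python3 -c "
from h import *
print(ctrl.sign_off())"
```

```text
the job is handed in; nothing more can be done
None
```

The short bar is in the bay with the flap shut behind it, and I handed the job in at about 13.5 s of the 53 s allowed. I laid the bar flat in the loading lane, then pushed it through the flap with the closed fingers.

My last checks, from the scene camera, good to about 2 mm:
- **Bar:** its tail is about 59 mm past the flap line (at least 47 needed) and its nose about 131 mm, 9 mm short of the end stop. It lies flat and parallel to the lane, but against the post-side wall, not centred.
- **Flap:** both ends read about 2 mm before the flap line. That is within the calibration error, so it is shut.
- **Long bar:** it is where it was, to about 1 mm.
- **Robot:** it was standing clear, about 15 cm above the bench, with the force reading close to zero. The highest force I saw at the end of a move was about 6 N.

No check failed. Two small disagreements: the final push left the bar about 2 mm farther in than the 57 mm I aimed for, and I gripped it about 2 mm higher than planned.

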